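# Refit the sprung spindle in the roll holder

## Robot

A 6-joint arm with a two-finger parallel gripper is mounted at the origin on the work surface. World frame = base frame: x ahead of the robot, y to its left, z up, the work surface at z = 0. Lengths are in m, angles in rad, forces in N, time in s.
With the tool pointing down it reaches from about 0.35 to 0.85 m from the base axis. Payload 8.1 kg.
Tool frame: the origin (TCP) lies at the very end of the fingers, on their centre line; the grasp point (between the pads) lies 19 mm behind it; z points along the fingers, y is the direction in which the jaws open and shut (so a half turn about z gives the same grasp; the last joint's range is limited). The gripper opens to 93 mm and grips with 3 to 60 N. Pads are 15 mm wide; open, the fingers measure 128 mm over their backs; the gripper's body (75 mm by 188 mm) begins 65 mm behind the grasp point.
Start: joints at [1.079, 0.13, 1.488, -0, 1.523, -0.085], TCP at [0.237, 0.551, 0.197] pointing down, gripper open.
Joint ranges: [-2.96, 2.96], [-0.89, 2.26], [0.02, 2.5], [-1.34, 4.48], [0, 2.73], [-2.66, 2.66]. Speed limits (rad/s): [2.39, 2.39, 2.79, 3.14, 3.14, 3.14].

## Interface

Orientations are given as a rotation vector (axis times angle).
In Python, from plant import * gives the robot as it stands.
- The arm moves only by the tool apply_moves, never from a script. Its argument "commands" is one flat list of numbers, 7 for each row, row after row: the shift along the world's x, y, z in cm, then the turn, a rotation vector about the world's x, y, z in rad, then the finger opening in cm, from 0 to 9.3. A call has 1 to 8 rows; each row shifts and turns the pose as measured when the row begins; what a row does not reach is not made up. A row lasts 1/8 s, in which the tool goes at most 62.5 mm and 10.7 degrees, less where a joint would pass 70% of its speed; a pose out of reach is approached as far as the arm can. A call with a gripper value outside its range is refused whole. The fingers move at their own pace and stop on an object; "squeeze" is the grip in N (left out, the last holds). Time passes only in rows, so rows that do not move let the fingers close. It gives the time, the measured TCP pose, the force and the opening at its end, in the units of the state.
- read_state(): the state, without advancing time (a new reading comes with each control period).
- read_camera(name): name is "scene" or "top" or "wrist"; returns (picture, depth): 480x640x3 uint8, blue, green, red; 480x640 float32, m along the optical axis (not along the pixel's ray), 0 where there is no reading.
- camera_model(name): a dict with "intrinsics" (3x3 intrinsics, pixels), "dist_coeffs" ([k1, k2, p1, p2, k3] as OpenCV has them; the pictures are not rectified), "R" (3x3) and "t" (3): a world point X has camera coordinates R X + t. Camera axes: x right, y down, z forward; pixel columns grow to the right and rows downward; lengths in m; the calibration is good to about 2 mm. A picture is of the moment at which its call begins: read the wrist's pose just before it. camera_model takes no time and is no camera call; for the wrist camera it gives the pose at the moment of the call.
- close_job(): hands the job in, once; it reports no verdict.
Trained networks look in the newest picture that a camera, given by its name, has taken for a name from the list of things; names that differ only in an ending like _2 or _b are one class to them, and where a whole thing is asked for, a point or a joint stands for the part that bears it (a point fixed in the world has none). Each returns a list of dicts, best first, with "conf" (0 to 1); they miss things now and then, are a little off and sometimes report something else, mostly with a low value. They report only what shows in the picture. A call takes as long as a camera call. They do not tell look-alikes from the thing itself.
- find_in(query, camera): "point" ([x, y, z] in m, in the coordinates of the camera as it stood for that picture, good to about 4 mm: the middle of the surface that is visible of it).
- cut_out(query, camera): "mask" (480x640 bool, what is visible of it).
- spot_point(query, camera): "point" ([x, y, z] in m, in the coordinates of the camera as it stood for that picture, good to about 4 mm: a listed point, or the origin of a listed thing).
The state is a dict: "t": time; "q": joint angles; "dq": joint speeds; "joint_torque": joint torques, N m; "tool_pos": TCP position; "orientation": TCP orientation; "force": force on the tool from outside, world axes, zero at the start; "wrist_torque": the same for the moment, N m; "opening": finger opening in m.
Only numpy, scipy, OpenCV 4.12 (cv2) and the standard library are available. Lean on these libraries where they do the work, as an engineer would, in place of code of your own. Each camera call takes 0.05 s, during which the arm holds its last target. There are 200 camera calls.

## Task

Take the spring-loaded spindle from its cradle and fit it between the two end cups of the roll holder, either way round: sprung end into one cup, press it in until the other end clears its cup, swing that end into line and ease it home, then let go. Press gently and do not ram the spring solid or let the spindle snap across; do not push the box, cup and canister about.

Things in the scene. Friction and masses are not known exactly. Their poses are not given: they have to be found in the camera images.
- spindle: Sprung roll spindle, about 0.2 kg: round wooden barrel, 28 mm diameter, 150 mm long, thin steel end bands; a fixed steel stub at one end, a steel plunger at the other. Origin on the axis at the barrel's middle; y along the axis towards the fixed stub. 206 mm over both ends when free. Starts level in the cradle; grip it round the middle.
- fixed_tip (a point): Centre of the flat end of the spindle's fixed stub, at y = +95 mm in the spindle's frame. The stub is 12 mm in diameter and sticks out 20 mm.
- sprung_tip (a point): Foremost point of the plunger's round nose, at y = -111 mm in the spindle's frame when free. The plunger is 12 mm in diameter, sticks out 36 mm and pushes in at most 24 mm. It needs 2 N to start and 0.5 N more for every mm (5 N at 6 mm, 12 N at 20 mm, solid at 14 N).
- holder: Roll holder, fixed. Origin: centre of the underside of its wooden base (90 x 280 x 12 mm, x, y, z). A steel bracket (low bar 34 mm wide, top at 23 mm; two uprights 34 mm wide, 8 thick, 104 high) carries two cups facing each other along y. It is clamped to the base with its middle up to 20 mm either side of the base's middle along y: not reported, differs each time, find it by touch.
- axis_mid (a point): Point on the cups' common axis (parallel to holder y) over the base's middle, 85 mm above the bench. Cups: black, outside 32 mm, hole 20 mm, 10 mm deep, flat floor. Mouths 180 mm apart, floors 200 mm: the fitted spindle is squeezed 6 mm; with its nose on one floor the other end clears its mouth at 16 mm of squeeze. Over 25 N between spindle and holder damages the cups.
- cradle: Dark wooden cradle, fixed to the bench: base 80 x 140 x 10 mm (x, y, z) with two vee-notched cheeks 12 mm thick at y = -55 and +55 mm, their tops 43 mm above the bench. Origin at the centre of the underside. The spindle lies in the notches along the cradle's y, its axis 45 mm above the bench; between the cheeks the barrel is free.
- storage_box: Grey plastic open box 120 x 180 x 80 mm (x, y, z), to be left alone. Origin at the centre of its underside.
- cup: Yellow ceramic cup, 80 mm in diameter and 85 mm high, to be left alone. Origin at the centre of its underside.
- canister: Steel canister with a wooden cap, 70 mm in diameter and 110 mm high, to be left alone. Origin at the centre of its underside.
Things that resemble listed ones, but are neither listed nor needed, are in the scene too. What is meant by the spindle is not turquoise or yellow, and is the smaller of those in its own colour.

How it is judged:
By the outcome, as a careful person would: the job done as asked, in the order asked, and still so for the second after the job is handed in, with the robot touching nothing.
It also fails if it takes over 62 s, if anything falls off the work surface, if the arm or the gripper's body presses on something with over 40 N, if the wrist force passes 120 N, or if a joint passes its speed limit or range.

## Working session

There is one attempt and no reset: what is moved stays moved. The work goes in short steps, Python scripts to look and compute and a tool call to move; the robot and the scene stay as the last step left them, time stands still between calls to the robot, and variables do not carry over. Pictures are saved under pics/ and viewed, about 8 in all and at most 12, crops included, and the job is handed in when it is done.

Besides the shell and the picture viewer there is one more tool, called after ">>>" as name(argument=value, ...) on one line, values as JSON. apply_moves: Moves the arm, as the interface text tells. Its arguments: {"type":"object","properties":{"commands":{"type":"array"},"squeeze":{"type":"number"}},"required":["commands"]}

```bash
ls; mkdir -p pics
cat > h.py <<'E'
from plant import *
import numpy as np, cv2
def w(cam,p,m=None):
    m=m or camera_model(cam); return np.array(m["R"]).T@(np.array(p)-np.array(m["t"]))
def cloud(d,m):
    v,u=np.nonzero(d>0); K=np.array(m["intrinsics"]); D=np.array(m["dist_coeffs"])
    n=cv2.undistortPoints(np.c_[u,v].astype(np.float64)[:,None],K,D)[:,0]
    z=d[v,u]; P=np.c_[n*z[:,None],z]
    X=np.full(d.shape+(3,),np.nan); X[v,u]=(P-np.array(m["t"]))@np.array(m["R"]); return X
E
python3 - <<'E'
from h import *
s=read_state();print({k:np.round(v,3) for k,v in s.items()})
for c in("scene","top"):
    im,d=read_camera(c); cv2.imwrite(f"pics/{c}1.png",im)
    m=camera_model(c); np.savez(f"{c}1.npz",im=im,X=cloud(d,m))
    for q in("spindle","holder","cradle","storage_box","cup","canister"):
        for r in find_in(q,c)[:5]: print(c,q,round(r["conf"],2),w(c,r["point"],m).round(3))
E
```

```text
pics
{'t': np.float64(0.0), 'q': array([ 1.079,  0.131,  1.489, -0.   ,  1.523, -0.085]), 'dq': array([ 0.001, -0.001,  0.001,  0.002, -0.   , -0.001]), 'joint_torque': array([ 1.0000e-03, -5.5983e+01, -4.9178e+01,  7.7000e-02,  3.5000e-02,
       -0.0000e+00]), 'tool_pos': array([0.237, 0.551, 0.196]), 'orientation': array([-6.350e-01, -3.076e+00,  3.000e-03]), 'force': array([-0.29 ,  0.29 , -0.138]), 'wrist_torque': array([0.004, 0.04 , 0.045]), 'opening': np.float64(0.093)}
scene spindle 0.91 [0.453 0.407 0.033]
scene spindle 0.88 [0.492 0.173 0.052]
scene spindle 0.83 [ 0.239 -0.331  0.024]
scene spindle 0.56 [0.198 0.302 0.019]
scene holder 0.85 [ 0.528 -0.186  0.008]
scene cradle 0.73 [0.479 0.172 0.008]
scene storage_box 0.94 [0.756 0.206 0.035]
scene cup 0.72 [ 0.752 -0.201  0.057]
scene canister 0.85 [ 0.793 -0.058  0.079]
top spindle 0.78 [0.186 0.31  0.028]
top spindle 0.74 [0.471 0.181 0.058]
top spindle 0.67 [ 0.207 -0.317  0.034]
top spindle 0.6 [0.437 0.421 0.039]
top holder 0.88 [ 0.511 -0.172  0.011]
top cradle 0.82 [0.464 0.176 0.012]
top storage_box 0.81 [0.777 0.214 0.003]
top storage_box 0.55 [0.475 0.179 0.057]
top cup 0.9 [ 0.76  -0.206  0.044]
top canister 0.58 [ 0.754 -0.046  0.114]
```

View pics/top1.png

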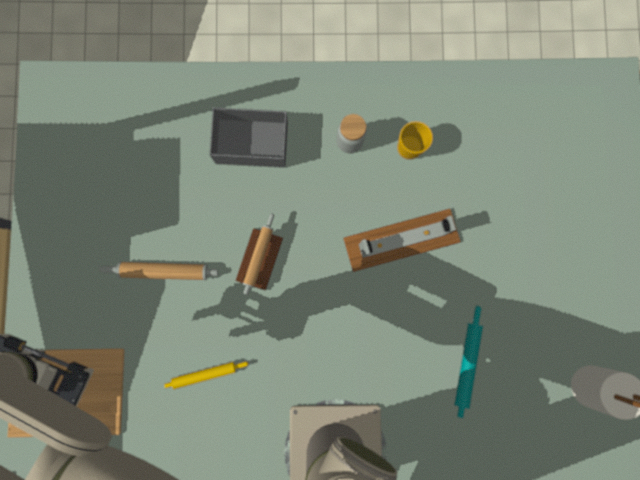

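View pics/scene1.png

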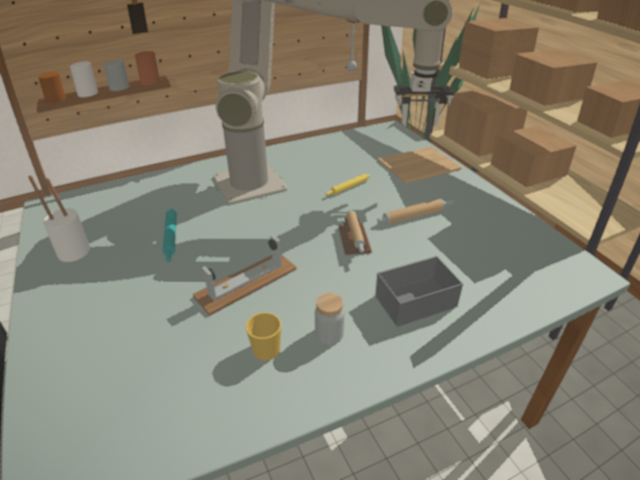

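Run:
```python
from h import *
for c in("scene","top"):
    X=np.load(f"{c}1.npz")["X"]
    def sel(cx,cy,r,z0,z1):
        q=X[(np.hypot(X[...,0]-cx,X[...,1]-cy)<r)&(X[...,2]>z0)&(X[...,2]<z1)]; return q
    for n,a in dict(spin=(.475,.18,.13,.048,.075),other=(.445,.41,.2,.02,.08),table=(.6,0,.05,-.02,.02),hbase=(.52,-.18,.17,.006,.018),htop=(.52,-.18,.17,.09,.13),hbar=(.52,-.18,.17,.019,.03)).items():
        q=sel(*a)
        if len(q)<8: print(c,n,len(q));continue
        r=cv2.minAreaRect(q[:,:2].astype(np.float32)*1000)
        e=np.linalg.svd(q[:,:2]-q[:,:2].mean(0),full_matrices=False)[2][0]
        print(c,n,len(q),q.mean(0).round(4),"z",np.percentile(q[:,2],[2,50,98]).round(4),"rect",np.round(r[0],1),np.round(r[1],1),round(r[2],1),"ang",round(np.degrees(np.arctan2(e[1],e[0])),1))
        if n=="htop":
            k=(q[:,:2]-q[:,:2].mean(0))@e
            for s in(k>0,k<0): print("  ",q[s].mean(0).round(4),q[s].max(0).round(3),q[s].min(0).round(3))
im=cv2.imread("pics/scene1.png"); t=cv2.imread("pics/top1.png")
a=cv2.resize(t[200:310,100:300],None,fx=4,fy=4,interpolation=cv2.INTER_CUBIC);cv2.imwrite("pics/crop.png",a[:600,:800])
```

```text
scene spin 261 [0.4791 0.1782 0.0529] z [0.0483 0.0529 0.0577] rect [481.4 178.3] [ 25.8 200.5] 71.1 ang -18.1
scene other 603 [0.4457 0.4067 0.0297] z [0.0205 0.0302 0.0375] rect [441.1 391. ] [357.8  43.2] 85.5 ang -93.0
scene table 675 [ 0.598  -0.     -0.0033] z [-0.0068 -0.0032  0.0004] rect [ 5.962e+02 -2.000e-01] [90.7 99.2] 3.6 ang -88.8
scene hbase 1546 [ 0.5275 -0.1876  0.0101] z [0.0063 0.0097 0.0174] rect [ 512.3 -174.2] [ 97.1 280.7] 14.5 ang -76.9
scene htop 151 [ 0.5176 -0.1792  0.0978] z [0.0905 0.0981 0.1048] rect [ 515.9 -173.8] [ 38.5 218.1] 14.6 ang 104.9
   [ 0.4904 -0.077   0.097 ] [ 0.51  -0.066  0.105] [ 0.471 -0.089  0.09 ]
   [ 0.5423 -0.2723  0.0986] [ 0.559 -0.26   0.106] [ 0.523 -0.282  0.09 ]
scene hbar 565 [ 0.5158 -0.1792  0.0217] z [0.0191 0.0213 0.0278] rect [ 513.3 -174.5] [ 39.5 217.5] 14.5 ang 104.4
top spin 777 [0.4699 0.181  0.0559] z [0.0485 0.0564 0.0629] rect [473.9 178.9] [ 30.1 203.3] 71.6 ang 161.7
top other 1623 [0.4355 0.4174 0.0343] z [0.0219 0.0354 0.043 ] rect [434.4 393.1] [362.1  44.2] 86.1 ang -92.6
top table 1182 [5.997e-01 2.000e-04 5.000e-04] z [-0.0048  0.0004  0.0056] rect [6.002e+02 6.000e-01] [98.  98.3] 43.7 ang -135.8
top hbase 2715 [ 0.5082 -0.1654  0.0119] z [0.0064 0.012  0.017 ] rect [ 523.6 -183.1] [313.4 319.1] 12.8 ang -75.7
top htop 232 [ 0.511  -0.177   0.1005] z [0.0917 0.1012 0.1079] rect [ 510.  -172.6] [ 33.5 216.2] 15.0 ang -75.0
   [ 0.5354 -0.2679  0.1004] [ 0.553 -0.255  0.11 ] [ 0.519 -0.28   0.091]
   [ 0.484  -0.0761  0.1008] [ 0.5   -0.065  0.11 ] [ 0.467 -0.089  0.091]
top hbar 978 [ 0.5117 -0.1812  0.0237] z [0.0194 0.0236 0.0287] rect [ 495.4 -170.6] [ 66.5 262.9] 17.2 ang -74.4
```

View pics/crop.png

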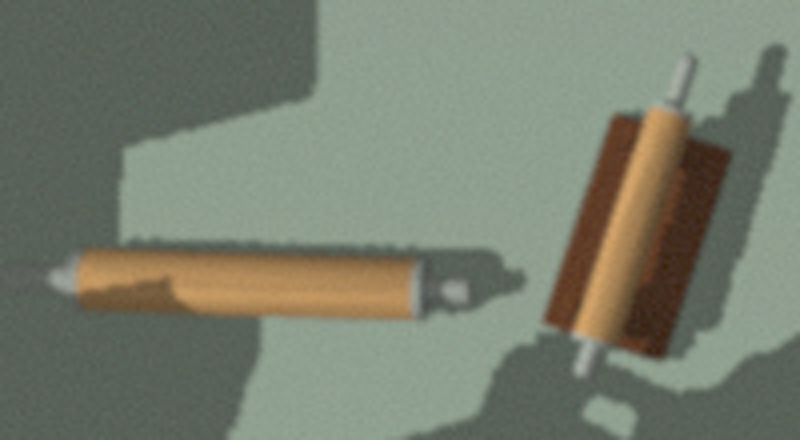

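```bash
cat >> h.py <<'E'
from scipy.spatial.transform import Rotation as Ro
def tool():
    s=read_state(); R=Ro.from_rotvec(s["orientation"]).as_matrix(); return s,np.array(s["tool_pos"]),R
def ya(R): # heading of tool y (jaw) in deg
    return np.degrees(np.arctan2(R[1,1],R[0,1]))
E
python3 - <<'E'
from h import *
s,p,R=tool(); print(R.round(3),ya(R)); m=camera_model("wrist"); print("cam",(-np.array(m["R"]).T@m["t"]).round(3),np.array(m["R"]).round(2),m["intrinsics"])
E
```

```text
[[-0.918  0.396  0.   ]
 [ 0.396  0.918  0.   ]
 [-0.     0.    -1.   ]] 66.69131334666606
cam [0.173 0.579 0.384] [[ 0.4   0.92  0.  ]
 [ 0.89 -0.38  0.26]
 [ 0.24 -0.1  -0.97]] [[431.61270108   0.         312.68724834]
 [  0.         431.61270108 242.33480762]
 [  0.           0.           1.        ]]
```

>>> apply_moves(commands=[2.9,-4.6,0,0,0,0.011,9.3,2.9,-4.6,0,0,0,0.011,9.3,2.9,-4.6,0,0,0,0.011,9.3,2.9,-4.6,0,0,0,0.011,9.3,2.9,-4.6,0,0,0,0.011,9.3,2.9,-4.6,0,0,0,0.011,9.3,2.9,-4.6,0,0,0,0.011,9.3,2.9,-4.6,0,0,0,0.011,9.3])

```text
t: 1.7
tool_pos: [0.4729, 0.1746, 0.1983]
orientation: [0.482, 3.101, 0.005]
force: [0.1, 0.3, 0.0]
opening: 0.0929
```

```bash
cat > look.py <<'E'
from h import *
import sys
s,p,R=tool(); m=camera_model("wrist"); im,d=read_camera("wrist"); cv2.imwrite(f"pics/{sys.argv[1]}.png",im)
X=cloud(d,m); np.savez(sys.argv[1]+".npz",X=X,p=p,R=R); print("t",s["t"],"tcp",p.round(4),"jaw",ya(R).round(2),"tilt",R[:,2].round(3),"F",np.round(s["force"],2),"open",s["opening"])
E
python3 look.py w1
python3 - <<'E'
from h import *
X=np.load("w1.npz")["X"]; im=cv2.imread("pics/w1.png")
q=X[(np.hypot(X[...,0]-.475,X[...,1]-.18)<.14)&(X[...,2]>.048)&(X[...,2]<.075)]
r=cv2.minAreaRect(q[:,:2].astype(np.float32)*1000);print(len(q),r,np.percentile(q[:,2],[50,98]))
a=np.radians(161.7);
e=np.linalg.svd(q[:,:2]-q[:,:2].mean(0),full_matrices=False)[2][0]; print(np.degrees(np.arctan2(*e[::-1])))
b=X[(np.hypot(X[...,0]-.475,X[...,1]-.18)<.12)&(X[...,2]>.053)&(X[...,2]<.075)]
r=cv2.minAreaRect(b[:,:2].astype(np.float32)*1000);print("barrel",len(b),r,b.mean(0))
for q in("spindle","fixed_tip","sprung_tip","cradle"):
    for x in spot_point(q,"wrist")[:2]: print(q,x["conf"],w("wrist",x["point"]).round(4))
E
```

```text
t 1.7 tcp [0.4729 0.1746 0.1983] jaw 72.33 tilt [ 0.004  0.002 -1.   ] F [0.09 0.33 0.04] open 0.09286865435643335
7213 ((475.1534729003906, 180.13829040527344), (27.038923263549805, 204.74981689453125), 71.69730377197266) [0.0563937  0.05942738]
-18.25413994061429
barrel 5448 ((468.52197265625, 182.6256866455078), (24.364425659179688, 151.74038696289062), 71.74437713623047) [0.46423684 0.18375331 0.05690883]
spindle 0.73 [0.4726 0.1783 0.0447]
spindle 0.58 [0.4409 0.4167 0.0179]
fixed_tip 0.88 [0.38   0.2138 0.047 ]
fixed_tip 0.69 [0.4297 0.2816 0.0201]
sprung_tip 0.98 [0.5751 0.1482 0.0406]
```

View pics/w1.png

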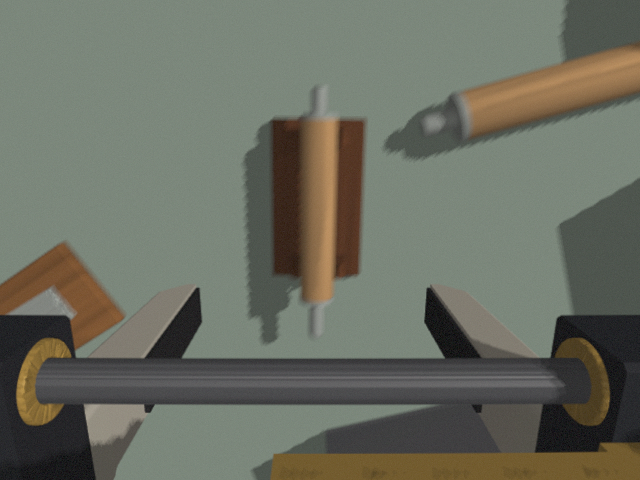

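>>> apply_moves(commands=[-0.2,0.4,-4,0,0,-0.01,6,-0.2,0.4,-4,0,0,0,6,0,0,-4,0,0,0,6,0,0,-3,0,0,0,6,0,0,-1.2,0,0,0,6,0,0,0,0,0,0,6], squeeze=40)

```text
t: 2.7
tool_pos: [0.4642, 0.1938, 0.0338]
orientation: [0.481, 3.1, 0.01]
force: [-0.3, 0.7, 0.1]
opening: 0.06
```

```bash
python3 look.py w2
python3 - <<'E'
from h import *
Z=np.load("w2.npz");X=Z["X"];p=Z["p"];R=Z["R"]
g=p-.019*R[:,2]
b=X[(np.hypot(X[...,0]-.47,X[...,1]-.18)<.14)&(X[...,2]>.048)&(X[...,2]<.07)]
L=(b-g)@R   # tool frame
for lo,hi in((-.12,-.08),(-.08,-.04),(-.04,0),(0,.04),(.04,.08),(.08,.12)):
    k=(L[:,0]>lo)&(L[:,0]<hi)&(abs(L[:,1])<.025)
    if k.sum()>20: print(lo,k.sum(),np.percentile(L[k,1],[3,50,97]).round(4),L[k,0].min().round(4),L[k,0].max().round(4),(L[k,2].min()).round(4))
E
```

```text
t 2.7 tcp [0.4642 0.1938 0.0338] jaw 72.35 tilt [ 0.006  0.006 -1.   ] F [-0.33  0.67  0.13] open 0.06000291481081764
-0.08 2794 [-0.0226 -0.0095  0.0025] -0.0799 -0.0456 -0.0075
-0.04 3282 [-0.022  -0.009   0.0029] -0.0287 -0.0 -0.0076
0 6130 [-0.0215 -0.0087  0.0034] 0.0 0.04 -0.0076
0.04 5896 [-0.0208 -0.0082  0.0036] 0.04 0.08 -0.008
0.08 537 [-0.0127 -0.0081 -0.0036] 0.08 0.088 0.0001
```

>>> apply_moves(commands=[0.25,-0.6,-0.3,0,0,-0.011,6,0,0,0,0,0,0,6,0.25,-0.5,-0.4,0,0,0,6,0,0,0,0,0,0,6,0,0,0,0,0,0,6])

```text
t: 3.38
tool_pos: [0.4734, 0.1828, 0.0312]
orientation: [0.499, 3.089, 0.015]
force: [-0.2, -0.3, 0.7]
opening: 0.0602
```

```bash
python3 look.py w3
python3 - <<'E'
from h import *
Z=np.load("w3.npz");X=Z["X"];p=Z["p"];R=Z["R"]
g=p-.019*R[:,2]
b=X[(np.hypot(X[...,0]-.47,X[...,1]-.18)<.14)&(X[...,2]>.048)&(X[...,2]<.07)]
L=(b-g)@R   # tool frame
for lo,hi in((-.12,-.08),(-.08,-.04),(-.04,0),(0,.04),(.04,.08),(.08,.12)):
    k=(L[:,0]>lo)&(L[:,0]<hi)&(abs(L[:,1])<.025)
    if k.sum()>20: print(lo,k.sum(),np.percentile(L[k,1],[3,50,97]).round(4),L[k,0].min().round(4),L[k,0].max().round(4),(L[k,2].min()).round(4))
E
```

```text
t 3.375 tcp [0.4734 0.1828 0.0312] jaw 71.64 tilt [ 0.013  0.008 -1.   ] F [-0.19 -0.31  0.75] open 0.060211441255837245
-0.08 2712 [-0.014  -0.0015  0.0106] -0.0714 -0.0437 -0.0093
-0.04 3175 [-0.0143 -0.0018  0.0107] -0.0276 -0.0 -0.0096
0 6283 [-0.0141 -0.0017  0.0105] 0.0 0.04 -0.0105
0.04 7620 [-0.0142 -0.0017  0.0105] 0.04 0.08 -0.0109
0.08 1459 [-0.0068 -0.0017  0.0031] 0.08 0.0997 -0.0104
```

>>> apply_moves(commands=[-0.4,0,-0.5,-0.008,0.013,0,6,0,0,0,0,0,0,6,0,0,0,0,0,0,6])

```text
t: 3.8
tool_pos: [0.4687, 0.1829, 0.0256]
orientation: [-0.501, -3.1, 0.002]
force: [-0.0, -0.0, 0.2]
opening: 0.0599
```

```bash
python3 look.py w4
python3 - <<'E'
from h import *
Z=np.load("w4.npz");X=Z["X"];p=Z["p"];R=Z["R"]
g=p-.019*R[:,2]
b=X[(np.hypot(X[...,0]-.47,X[...,1]-.18)<.14)&(X[...,2]>.048)&(X[...,2]<.07)]
L=(b-g)@R   # tool frame
for lo,hi in((-.08,-.04),(0,.04),(.04,.08),(.08,.12)):
    k=(L[:,0]>lo)&(L[:,0]<hi)&(abs(L[:,1])<.025)
    if k.sum()>20: print(lo,k.sum(),np.percentile(L[k,1],[3,50,97]).round(4),L[k,0].min().round(4),L[k,0].max().round(4),(L[k,2].min()).round(4))
E
```

```text
t 3.8 tcp [0.4687 0.1829 0.0256] jaw 71.65 tilt [-0.001 -0.001 -1.   ] F [-0.04 -0.03  0.23] open 0.05991478340185212
-0.08 2923 [-0.0131 -0.0006  0.0118] -0.072 -0.04 -0.0159
0 6689 [-0.013  -0.0006  0.0116] 0.0 0.04 -0.0157
0.04 7526 [-0.013  -0.0006  0.0116] 0.04 0.08 -0.016
0.08 1204 [-0.0052 -0.0006  0.0041] 0.0801 0.0959 -0.0073
```

>>> apply_moves(commands=[0,0,0,0,0,0,2,0,0,0,0,0,0,2,0,0,0,0,0,0,2,0,0,0,0,0,0,2,0,0,0,0,0,0,2,0,0,0,0,0,0,2], squeeze=45)

```text
t: 4.6
tool_pos: [0.4686, 0.1825, 0.0258]
orientation: [-0.501, -3.1, 0.003]
force: [-0.3, -0.7, 0.1]
opening: 0.0258
```

>>> apply_moves(commands=[0,0,2,0,0,0,2,0,0,4,0,0,0,2,0,0,4.5,0,0,0,2,0,0,4,0,0,0,2,0,0,2,0,0,0,2,0,0,0,0,0,0,2,0,0,0,0,0,0,2])

```text
t: 5.48
tool_pos: [0.4641, 0.182, 0.1905]
orientation: [-0.499, -3.093, 0.006]
force: [-0.1, 0.8, -3.0]
opening: 0.0256
```

>>> apply_moves(commands=[0.3,-3,0.5,0,0,-0.09,2,0.4,-5,0.3,0,0,-0.11,2,0.5,-5.5,0.3,0,0,-0.11,2,0.5,-5.5,0,0,0,-0.11,2,0.5,-5.5,0,0,0,-0.11,2,0.4,-4,0,0,0,-0.11,2,0.2,-2,0,0,0,-0.06,2,0,0,0,0,0,0,2])

```text
t: 6.48
tool_pos: [0.4839, -0.1308, 0.1859]
orientation: [-1.546, -2.699, 0.003]
force: [-0.0, 0.6, -2.1]
opening: 0.0254
```

```bash
python3 look.py w5
python3 - <<'E'
from h import *
for q in("spindle","fixed_tip","sprung_tip","holder","axis_mid"):
    for x in spot_point(q,"wrist")[:2]: print(q,round(x["conf"],2),w("wrist",x["point"]).round(4))
E
```

```text
t 6.475 tcp [ 0.4839 -0.1308  0.1859] jaw 30.39 tilt [-0.028  0.013 -1.   ] F [-0.05  0.59 -2.09] open 0.02537944343224239
spindle 0.94 [ 0.4865 -0.1308  0.204 ]
sprung_tip 0.93 [ 0.3525 -0.3553  0.0204]
```

View pics/w5.png

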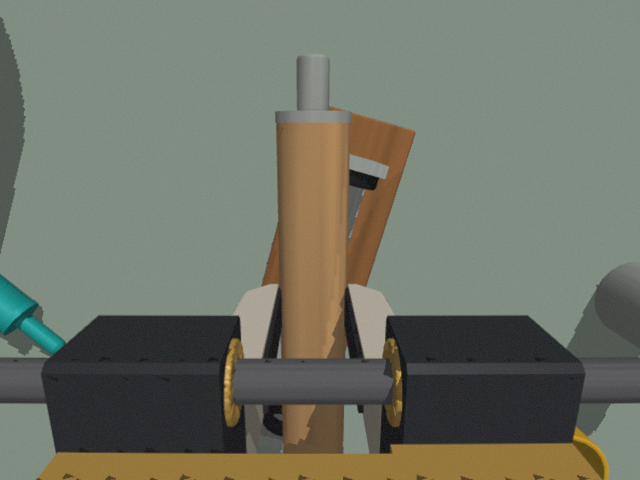

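>>> apply_moves(commands=[3,-1.5,0.5,-0.013,-0.028,-0.06,2,4,-2,0,0,0,0,2,3,-1.3,0,0,0,0,2,1,-0.5,0,0,0,0,2,0,0,0,0,0,0,2])

```text
t: 7.4
tool_pos: [0.5985, -0.1785, 0.1938]
orientation: [1.626, 2.683, 0.004]
force: [-0.6, -0.0, -2.2]
opening: 0.0257
```

```bash
python3 look.py w6
python3 - <<'E'
from h import *
for q in("holder","axis_mid","fixed_tip"):
    for x in spot_point(q,"wrist")[:2]: print(q,round(x["conf"],2),w("wrist",x["point"]).round(4))
Z=np.load("w6.npz");X=Z["X"]
e=np.array([-.2588,.9659]);n=np.array([.9659,.2588]);c=np.array([.512,-.173])
A=(X[...,:2]-c)@e; B=(X[...,:2]-c)@n; H=X[...,2]
ok=(abs(A)<.16)&(abs(B)<.06)
def st(nm,k):
    k=k&ok
    if k.sum()>10: 
        r=cv2.minAreaRect(X[k][:,:2].astype(np.float32)*1000)
        print(nm,k.sum(),"A",np.percentile(A[k],[2,50,98]).round(4),"B",np.percentile(B[k],[2,50,98]).round(4),"H",np.median(H[k]).round(4),np.round(r[0],1),np.round(r[1],1),round(r[2],2))
st("base",(H>.007)&(H<.016)); st("bar",(H>.019)&(H<.028)); st("up+",(H>.098)&(H<.112)&(A>0)); st("up-",(H>.098)&(H<.112)&(A<0)); st("mid",(H>.085)&(H<.098)&(A>0));st("mid-",(H>.085)&(H<.098)&(A<0))
E
```

```text
t 7.4 tcp [ 0.5985 -0.1785  0.1938] jaw 27.55 tilt [ 0.005 -0.    -1.   ] F [-0.63 -0.03 -2.23] open 0.02570749201166642
holder 0.65 [ 0.5139 -0.1729  0.0009]
holder 0.5 [ 0.7519 -0.1996  0.0015]
axis_mid 0.91 [ 0.5086 -0.17    0.0871]
fixed_tip 0.96 [ 0.5581 -0.0941  0.2147]
base 18880 A [-0.1287  0.0105  0.1246] B [-0.0449  0.0174  0.0421] H 0.0116 [ 511.2 -176.3] [ 90.3 274.1] 15.14
bar 10445 A [-0.0978  0.008   0.0962] B [-0.0182 -0.0014  0.0148] H 0.0227 [ 510.  -173.5] [ 34.7 215.4] 14.89
up+ 634 A [0.0905 0.0965 0.1024] B [-0.0095  0.0012  0.0153] H 0.0999 [490.  -79.8] [27.9 11.9] 27.31
up- 701 A [-0.1057 -0.0998 -0.0902] B [-0.018  -0.0033  0.0127] H 0.1009 [ 533.9 -267.4] [34.7 15.3] 25.23
mid 588 A [0.0901 0.095  0.1046] B [-0.0158  0.0092  0.0156] H 0.0943 [487.4 -80.4] [34.8 17. ] 27.25
mid- 511 A [-0.1031 -0.0945 -0.0897] B [-0.0177  0.0073  0.0148] H 0.0943 [ 536.3 -265.5] [34.5 16.6] 3.48
```

View pics/w6.png

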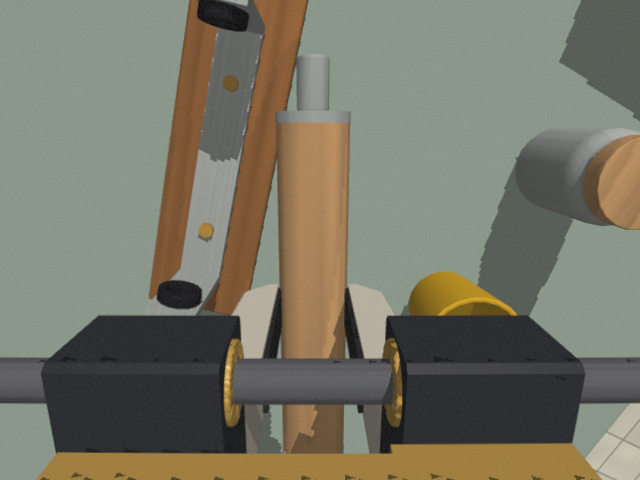

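>>> apply_moves(commands=[-2,0.3,0,0,0.005,0,2,-4,0.7,0,0,0,0,2,-3.5,0.6,0,0,0,0,2,-1.5,0.3,0,0,0,0,2,0,0,0,0,0,0,2,0,0,0,0,0,0,2])

```text
t: 8.35
tool_pos: [0.4826, -0.1575, 0.1957]
orientation: [1.626, 2.683, 0.001]
force: [0.4, -0.5, -1.8]
opening: 0.0258
```

```bash
cat > st.py <<'E'
from h import *
s,p,R=tool(); M=np.array([.510,-.1735]); a=np.radians(104.9); e=np.array([np.cos(a),np.sin(a)]); n=np.array([np.sin(a),-np.cos(a)])
u=R[:,0]; g=p-.019*R[:,2]; 
def rel(x): d=x[:2]-M; return (np.array([d@e,d@n,x[2]-.085])*1000).round(1)
print("t",s["t"],"tcp",p.round(4),"th",(ya(R)-14.9).round(2),"z",R[:,2].round(3),"F",np.round(s["force"],1),"F_e,n",np.round([s["force"][:2]@e,s["force"][:2]@n],2),"T",np.round(s["wrist_torque"],2))
print("grip",rel(g),"nose_free",rel(g-.110*u),"stub",rel(g+.096*u))
E
python3 st.py
```

```text
t 8.35 tcp [ 0.4826 -0.1575  0.1957] th 12.66 z [ 0.004 -0.002 -1.   ] F [ 0.4 -0.5 -1.8] F_e,n [-0.56  0.22] T [ 0.01  0.05 -0.  ]
grip [ 22.5 -22.4 129.7] nose_free [-84.8   1.7 130. ] stub [116.2 -43.5 129.3]
```

>>> apply_moves(commands=[-0.1,0,-2,0,0,0,2,0,0,-4,0,0,0,2,0,0,-3.5,0,0,0,2,0,0,-1.5,0,0,0,2,0,0,-0.5,0,0,0,2,0,0,0,0,0,0,2,0,0,0,0,0,0,2])

```text
t: 9.22
tool_pos: [0.4828, -0.1575, 0.0747]
orientation: [1.625, 2.683, 0.001]
force: [0.4, 0.3, -2.4]
opening: 0.0256
```

```bash
python3 st.py
```

```text
t 9.225 tcp [ 0.4828 -0.1575  0.0747] th 12.71 z [ 0.004 -0.002 -1.   ] F [ 0.4  0.3 -2.4] F_e,n [0.16 0.44] T [-0.06 -0.01 -0.02]
grip [ 22.5 -22.2   8.7] nose_free [-84.8   1.9   9. ] stub [116.1 -43.4   8.3]
```

>>> apply_moves(commands=[-0.2,0,-0.5,0,0,0,2,0,0,-0.3,0,0,0,2,0,0,0,0,0,0,2,0,0,0,0,0,0,2])

```text
t: 9.72
tool_pos: [0.4823, -0.1583, 0.0685]
orientation: [1.623, 2.68, 0.002]
force: [0.4, 0.4, -1.9]
opening: 0.0256
```

```bash
python3 st.py
python3 - <<'E'
from h import *
im,d=read_camera("scene"); cv2.imwrite("pics/s2.png",cv2.resize(im[215:325,180:330],None,fx=5,fy=5,interpolation=cv2.INTER_CUBIC))
E
```

```text
t 9.725 tcp [ 0.4823 -0.1583  0.0685] th 12.7 z [ 0.008 -0.003 -1.   ] F [ 0.4  0.4 -1.9] F_e,n [0.28 0.54] T [ 0.03  0.04 -0.02]
grip [ 21.9 -23.    2.5] nose_free [-85.4   1.2   3.3] stub [115.5 -44.1   1.9]
```

View pics/s2.png

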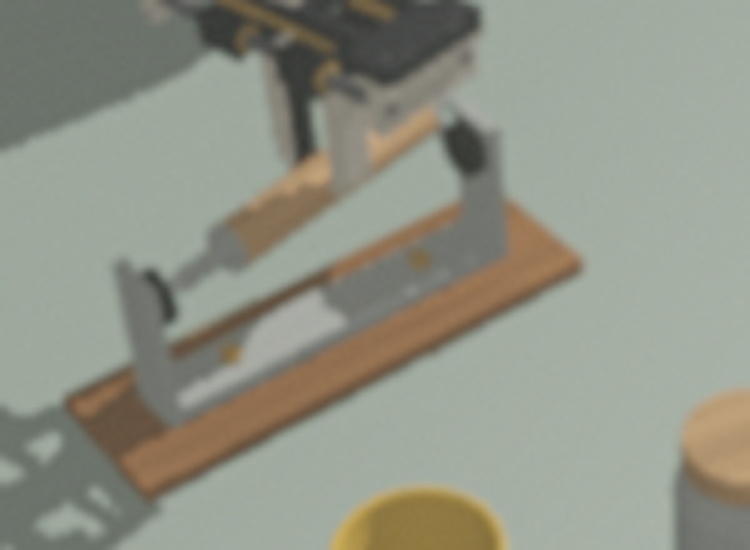

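>>> apply_moves(commands=[0,0,-0.25,0.003,0.008,0,2,0,0,0,0,0,0,2,0,-0.25,0,0,0,0,2,0.04,-0.3,0,0,0,0,2,0.04,-0.25,0,0,0,0,2,0,0,0,0,0,0,2,0,0,0,0,0,0,2])

```text
t: 10.65
tool_pos: [0.4833, -0.1671, 0.0659]
orientation: [-1.628, -2.687, 0.001]
force: [-0.2, -0.7, -2.7]
opening: 0.0253
```

```bash
python3 st.py
```

```text
t 10.65 tcp [ 0.4833 -0.1671  0.0659] th 12.69 z [-0. -0. -1.] F [-0.2 -0.7 -2.7] F_e,n [-0.6  -0.36] T [-0.09  0.06 -0.08]
grip [ 13.1 -24.1  -0.1] nose_free [-94.2   0.   -0. ] stub [ 1.067e+02 -4.520e+01 -1.000e-01]
```

>>> apply_moves(commands=[0.05,-0.19,0,0,0,0,2,0.05,-0.19,0,0,0,0,2,0,0,0,0,0,0,2,0,0,0,0,0,0,2])

```text
t: 11.15
tool_pos: [0.4843, -0.1711, 0.0659]
orientation: [-1.628, -2.687, 0.001]
force: [-0.5, -0.2, -2.4]
opening: 0.0258
```

```bash
python3 st.py
```

```text
t 11.15 tcp [ 0.4843 -0.1711  0.0659] th 12.69 z [-0. -0. -1.] F [-0.5 -0.2 -2.4] F_e,n [-0.04 -0.52] T [-0.04  0.03 -0.06]
grip [  9.  -24.2  -0.1] nose_free [-98.4   0.   -0.1] stub [ 1.026e+02 -4.530e+01 -1.000e-01]
```

>>> apply_moves(commands=[0.05,-0.19,0,0,0,0,2,0,0,0,0,0,0,2,0,0,0,0,0,0,2])

```text
t: 11.52
tool_pos: [0.4846, -0.1725, 0.0657]
orientation: [-1.627, -2.686, -0.0]
force: [-1.1, 0.9, -3.0]
opening: 0.0253
```

>>> apply_moves(commands=[0.05,-0.19,0,0,0,0,2,0,0,0,0,0,0,2,0,0,0,0,0,0,2])

```text
t: 11.9
tool_pos: [0.4848, -0.1737, 0.0654]
orientation: [-1.625, -2.685, -0.001]
force: [-0.7, 2.0, -2.0]
opening: 0.0255
```

```bash
python3 st.py
```

```text
t 11.9 tcp [ 0.4848 -0.1737  0.0654] th 12.73 z [-0.002  0.002 -1.   ] F [-0.7  2.  -2. ] F_e,n [ 2.16 -0.19] T [0.4  0.12 0.13]
grip [  6.2 -24.4  -0.6] nose_free [-101.1   -0.2   -0.9] stub [ 99.9 -45.6  -0.4]
```

>>> apply_moves(commands=[0.115,-0.22,0.05,0,0,0,2,0.115,-0.22,0,0,0,0,2,0.115,-0.22,0,0,0,0,2,0,0,0,0,0,0,2,0,0,0,0,0,0,2], squeeze=55)

```text
t: 12.52
tool_pos: [0.4873, -0.179, 0.065]
orientation: [-1.623, -2.682, -0.004]
force: [-1.3, 4.6, -1.8]
opening: 0.0255
```

```bash
python3 st.py
```

```text
t 12.525 tcp [ 0.4873 -0.179   0.065 ] th 12.75 z [-0.005  0.006 -1.   ] F [-1.3  4.6 -1.8] F_e,n [ 4.78 -0.06] T [0.87 0.31 0.15]
grip [  0.4 -23.3  -1. ] nose_free [-106.9    1.    -1.8] stub [ 94.  -44.5  -0.4]
```

>>> apply_moves(commands=[0.115,-0.22,0.08,-0.006,-0.005,0,2,0.13,-0.25,0,0,0,0,2,0.13,-0.25,0.05,-0.003,-0.003,0,2,0.115,-0.22,0,0,0,0,2,0,0,0,0,0,0,2,0,0,0,0,0,0,2])

```text
t: 13.28
tool_pos: [0.4891, -0.1831, 0.0634]
orientation: [-1.62, -2.682, -0.006]
force: [-1.4, 7.6, -1.7]
opening: 0.0255
```

```bash
python3 st.py
```

```text
t 13.275 tcp [ 0.4891 -0.1831  0.0634] th 12.83 z [-0.005  0.007 -1.   ] F [-1.4  7.6 -1.7] F_e,n [7.65 0.61] T [1.24 0.39 0.12]
grip [ -4.1 -22.6  -2.6] nose_free [-111.3    1.8   -3.6] stub [ 89.5 -43.9  -1.8]
```

>>> apply_moves(commands=[0.14,-0.26,0.15,-0.006,-0.004,0,2,0.14,-0.26,0.12,-0.003,-0.002,0,2,0.14,-0.26,0.12,-0.003,-0.002,0,2])

```text
t: 13.65
tool_pos: [0.4909, -0.1871, 0.0651]
orientation: [-1.621, -2.686, -0.001]
force: [-2.9, 9.4, -2.8]
opening: 0.025
```

```bash
python3 st.py
```

```text
t 13.65 tcp [ 0.4909 -0.1871  0.0651] th 12.89 z [-0.003  0.002 -1.   ] F [-2.9  9.4 -2.8] F_e,n [ 9.83 -0.37] T [1.69 0.62 0.09]
grip [ -8.3 -21.9  -0.9] nose_free [-115.6    2.7   -1.3] stub [ 85.3 -43.3  -0.5]
```

>>> apply_moves(commands=[0.14,-0.26,0.08,-0.002,-0.002,0,2,0.14,-0.26,0.08,-0.002,-0.002,0,2,0.36,0.02,0.08,-0.002,-0.002,-0.035,2,0.36,0.02,0.08,-0.002,-0.002,-0.035,2])

```text
t: 14.15
tool_pos: [0.4972, -0.1852, 0.065]
orientation: [-1.712, -2.625, -0.006]
force: [-2.5, 9.8, -1.9]
opening: 0.0252
```

```bash
python3 st.py
```

```text
t 14.15 tcp [ 0.4972 -0.1852  0.065 ] th 8.86 z [-0.004  0.007 -1.   ] F [-2.5  9.8 -1.9] F_e,n [10.13  0.1 ] T [1.76 0.46 0.14]
grip [ -8.2 -15.3  -1. ] nose_free [-116.9    1.6   -2. ] stub [ 86.7 -30.1  -0.2]
```

>>> apply_moves(commands=[0.13,-0.29,0.1,-0.005,-0.003,0,2,0.13,-0.29,0.08,-0.003,-0.002,0,2])

```text
t: 14.4
tool_pos: [0.4981, -0.1872, 0.065]
orientation: [-1.712, -2.626, -0.004]
force: [-3.1, 10.5, -1.8]
opening: 0.0251
```

```bash
python3 st.py
```

```text
t 14.4 tcp [ 0.4981 -0.1872  0.065 ] th 8.9 z [-0.004  0.006 -1.   ] F [-3.1 10.5 -1.8] F_e,n [10.94 -0.28] T [1.96 0.59 0.12]
grip [-10.3 -15.   -1. ] nose_free [-119.     2.1   -1.8] stub [ 84.5 -29.8  -0.3]
```

>>> apply_moves(commands=[0.4,-0.04,0.09,-0.004,-0.003,-0.037,2,0.4,-0.05,0.08,-0.003,-0.002,-0.037,2])

```text
t: 14.65
tool_pos: [0.5044, -0.1843, 0.0649]
orientation: [-1.81, -2.56, -0.004]
force: [-2.9, 10.8, -0.9]
opening: 0.0255
```

```bash
python3 st.py
```

```text
t 14.65 tcp [ 0.5044 -0.1843  0.0649] th 4.6 z [-0.004  0.006 -1.   ] F [-2.9 10.8 -0.9] F_e,n [11.2  -0.06] T [1.91 0.51 0.09]
grip [-9.1 -8.2 -1.1] nose_free [-118.8    0.6   -1.8] stub [ 86.5 -15.9  -0.4]
```

>>> apply_moves(commands=[0.43,-0.05,0.09,-0.004,-0.003,-0.037,2,0.43,-0.06,0.08,-0.003,-0.002,-0.037,2])

```text
t: 14.9
tool_pos: [0.5114, -0.1816, 0.0649]
orientation: [-1.906, -2.49, -0.005]
force: [-3.8, 11.3, -1.7]
opening: 0.0254
```

```bash
python3 st.py
```

```text
t 14.9 tcp [ 0.5114 -0.1816  0.0649] th 0.25 z [-0.003  0.006 -1.   ] F [-3.8 11.3 -1.7] F_e,n [11.95 -0.8 ] T [ 1.79  0.58 -0.06]
grip [-8.3 -0.7 -1.1] nose_free [-118.3   -0.2   -1.8] stub [87.7 -1.1 -0.5]
```

```bash
python3 - <<'E'
from h import *
im,d=read_camera("scene"); cv2.imwrite("pics/s3.png",cv2.resize(im[225:315,190:310],None,fx=6,fy=6,interpolation=cv2.INTER_CUBIC))
E
python3 st.py
```

```text
t 14.95 tcp [ 0.5117 -0.1814  0.0649] th 0.15 z [-0.003  0.006 -1.   ] F [-4.2 10.  -1.7] F_e,n [10.72 -1.54] T [ 1.88  0.63 -0.04]
grip [-8.2 -0.3 -1.1] nose_free [-1.182e+02 -1.000e-01 -1.800e+00] stub [87.8 -0.6 -0.5]
```

View pics/s3.png

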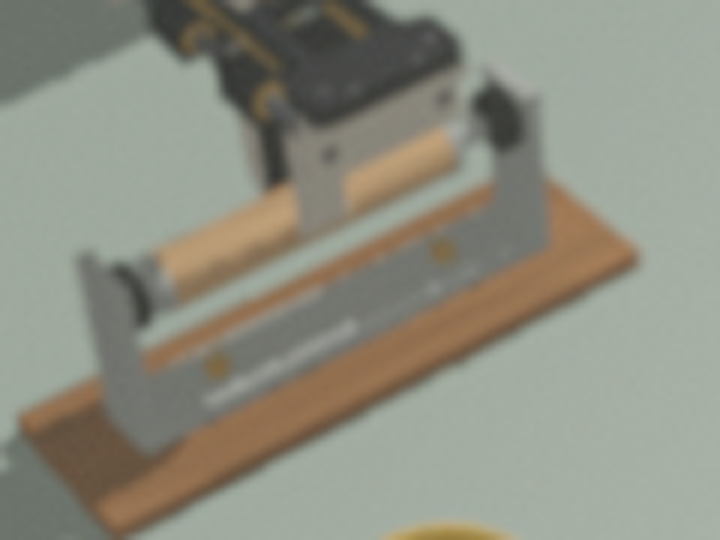

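>>> apply_moves(commands=[0,0,0.08,-0.004,-0.003,0,2,0,0,0.08,-0.003,-0.002,0,2,0,0,0.06,-0.003,-0.002,0,2])

```text
t: 15.32
tool_pos: [0.5102, -0.1768, 0.0651]
orientation: [-1.909, -2.492, -0.005]
force: [-1.4, 7.2, -1.6]
opening: 0.0255
```

```bash
python3 st.py
```

```text
t 15.325 tcp [ 0.5102 -0.1768  0.0651] th 0.2 z [-0.     0.004 -1.   ] F [-1.4  7.2 -1.6] F_e,n [7.33 0.53] T [1.45 0.33 0.02]
grip [-3.3 -0.7 -0.9] nose_free [-113.3   -0.3   -1.3] stub [92.7 -1.  -0.5]
```

>>> apply_moves(commands=[-0.03,0.1,0.05,-0.002,0,0,2,-0.03,0.1,0.05,-0.002,0,0,2])

```text
t: 15.58
tool_pos: [0.509, -0.1728, 0.0653]
orientation: [-1.908, -2.492, -0.002]
force: [-0.7, 6.6, -1.8]
opening: 0.0256
```

```bash
python3 st.py
```

```text
t 15.575 tcp [ 0.509  -0.1728  0.0653] th 0.23 z [-0.002  0.003 -1.   ] F [-0.7  6.6 -1.8] F_e,n [6.57 1.02] T [ 1.09  0.32 -0.01]
grip [ 0.9 -0.7 -0.7] nose_free [-109.1   -0.3   -1.1] stub [96.9 -1.1 -0.4]
```

>>> apply_moves(commands=[-0.03,0.1,0.05,-0.002,0,0,2,-0.02,0.07,0.05,-0.001,0,0,2])

```text
t: 15.82
tool_pos: [0.5083, -0.1699, 0.0658]
orientation: [-1.907, -2.492, 0.0]
force: [-0.2, 5.2, -2.1]
opening: 0.0256
```

```bash
python3 st.py
```

```text
t 15.825 tcp [ 0.5083 -0.1699  0.0658] th 0.24 z [-0.003  0.002 -1.   ] F [-0.2  5.2 -2.1] F_e,n [5.06 1.18] T [0.81 0.22 0.03]
grip [ 3.8 -0.7 -0.2] nose_free [-106.2   -0.2   -0.5] stub [99.8 -1.1  0.1]
```

>>> apply_moves(commands=[-0.02,0.07,0.02,0,0,0,2,0,0,0.02,0,0,0,2])

```text
t: 16.08
tool_pos: [0.5082, -0.1696, 0.0659]
orientation: [-1.907, -2.492, 0.001]
force: [-0.4, 3.4, -4.2]
opening: 0.0252
```

```bash
python3 st.py
```

```text
t 16.075 tcp [ 0.5082 -0.1696  0.0659] th 0.24 z [-0.003  0.002 -1.   ] F [-0.4  3.4 -4.2] F_e,n [3.43 0.51] T [0.52 0.08 0.02]
grip [ 4.2 -0.7 -0.1] nose_free [-105.8   -0.2   -0.4] stub [ 1.002e+02 -1.100e+00  1.000e-01]
```

>>> apply_moves(commands=[-0.01,0.05,0,0,0,0,2,-0.01,0.03,0,0,0,0,2,0,0,0,0,0,0,2,0,0,0,0,0,0,2])

```text
t: 16.58
tool_pos: [0.5082, -0.1696, 0.0659]
orientation: [-1.908, -2.492, 0.001]
force: [0.1, 1.6, -3.7]
opening: 0.0256
```

```bash
python3 st.py
```

```text
t 16.575 tcp [ 0.5082 -0.1696  0.0659] th 0.22 z [-0.003  0.001 -1.   ] F [ 0.1  1.6 -3.7] F_e,n [1.52 0.48] T [0.27 0.08 0.07]
grip [ 4.2 -0.7 -0.1] nose_free [-105.8   -0.3   -0.2] stub [100.2  -1.1   0. ]
```

>>> apply_moves(commands=[-0.01,0.04,-0.03,0,0,0,2,0,0.02,-0.02,0,0,0,2,0,0,0,0,0,0,2,0,0,0,0,0,0,3.2,0,0,0,0,0,0,3.2,0,0,0,0,0,0,5,0,0,0,0,0,0,5,0,0,0,0,0,0,5])

```text
t: 17.58
tool_pos: [0.5101, -0.1706, 0.0678]
orientation: [1.909, 2.492, -0.001]
force: [0.1, 0.0, -0.8]
opening: 0.0496
```

```bash
python3 st.py; python3 look.py w7
python3 - <<'E'
from h import *
im,d=read_camera("scene"); a=cv2.resize(im[225:315,190:310],None,fx=5,fy=5,interpolation=cv2.INTER_CUBIC)
b=cv2.resize(cv2.imread("pics/w7.png")[:330],None,fx=.31,fy=.31)
cv2.imwrite("pics/s4.png",a)
E
```

```text
t 17.575 tcp [ 0.5101 -0.1706  0.0678] th 0.2 z [ 0.002 -0.002 -1.   ] F [ 0.1  0.  -0.8] F_e,n [-0.01  0.09] T [-0.02  0.06  0.03]
grip [2.8 0.8 1.8] nose_free [-107.2    1.2    2.1] stub [98.8  0.5  1.5]
t 17.575 tcp [ 0.5101 -0.1706  0.0678] jaw 15.1 tilt [ 0.002 -0.002 -1.   ] F [ 0.09  0.01 -0.81] open 0.04961894845174582
```

View pics/w7.png

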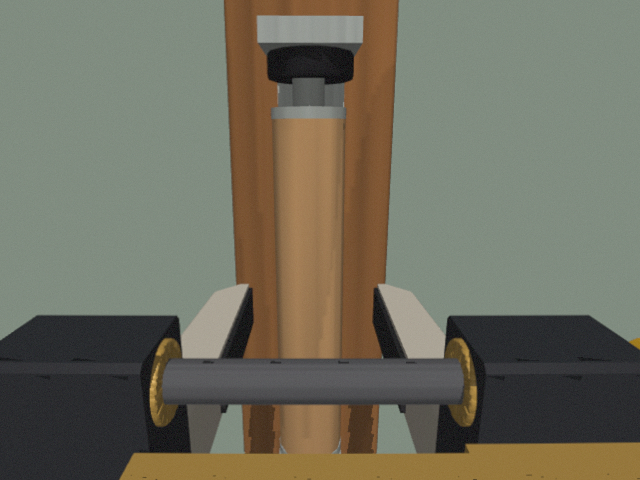

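The stub sits inside the far cup (308, 85), the barrel is free between the open fingers, and the force is gone. I'll retreat straight up.

>>> apply_moves(commands=[0,0,1,0,0,0,6,0,0,3,0,0,0,6,0,0,4,0,0,0,6,0,0,4,0,0,0,6,0,0,3,0,0,0,6,0,0,0,0,0,0,6,0,0,0,0,0,0,6])

```text
t: 18.55
tool_pos: [0.5088, -0.17, 0.2249]
orientation: [1.908, 2.491, -0.001]
force: [0.6, 0.3, -0.2]
opening: 0.0596
```

```bash
python3 st.py
python3 - <<'E'
from h import *
im,d=read_camera("scene"); cv2.imwrite("pics/s4.png",cv2.resize(im[225:375,180:460],None,fx=2.8,fy=2.8,interpolation=cv2.INTER_CUBIC))
for q in("spindle","fixed_tip","sprung_tip"):
    for x in spot_point(q,"scene")[:3]: print(q,round(x["conf"],2),w("scene",x["point"]).round(3))
for q in("storage_box","cup","canister"):
    for x in find_in(q,"scene")[:1]: print(q,round(x["conf"],2),w("scene",x["point"]).round(3))
E
```

```text
t 18.55 tcp [ 0.5088 -0.17    0.2249] th 0.2 z [ 0.002 -0.002 -1.   ] F [ 0.6  0.3 -0.2] F_e,n [0.15 0.71] T [-0.07  0.03  0.05]
grip [  3.7  -0.3 158.9] nose_free [-106.3    0.   159.2] stub [ 99.7  -0.7 158.6]
spindle 0.9 [ 0.51  -0.169  0.083]
spindle 0.7 [ 0.206 -0.326  0.01 ]
spindle 0.64 [0.187 0.314 0.01 ]
fixed_tip 0.87 [0.433 0.284 0.019]
fixed_tip 0.86 [ 0.088 -0.298  0.016]
fixed_tip 0.8 [ 0.482 -0.08   0.081]
sprung_tip 0.48 [ 0.543 -0.272  0.083]
sprung_tip 0.45 [0.444 0.571 0.012]
sprung_tip 0.42 [0.214 0.207 0.01 ]
storage_box 0.84 [0.757 0.208 0.034]
cup 0.72 [ 0.751 -0.204  0.058]
canister 0.58 [ 0.793 -0.058  0.078]
```

View pics/s4.png

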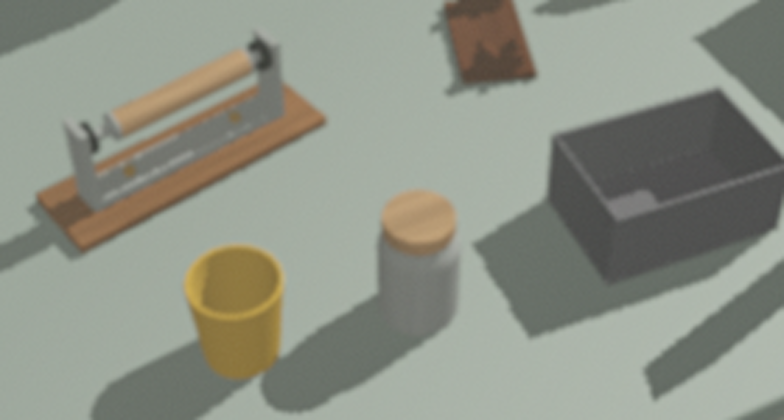

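The spindle hangs between both cups, (90,138) to (262,52), and the box, cup and canister have not moved.

```bash
python3 -c "
from plant import *
close_job()"
```

```text
the job is handed in; nothing more can be done
```

The spindle is fitted between the two cups and released, with the arm clear above it. I handed the job in after about 18.6 s of the 62 s allowed.

- **Choice:** I took the wooden spindle from the cradle; it was the smaller of the two wooden ones in view.
- **Fit:** The sprung nose went into the -y cup at about 12.7° of yaw. Touch put the cup floor within about 1 mm of where the camera had it. I pressed in about 18 mm, swung the spindle into line, and eased the stub home until the floor took the load. The highest reading along the cup axis was 12 N, against the 25 N limit.
- **Last checks:** The final picture shows both ends in their cups with the barrel level. The network put the spindle at (0.510, -0.169, 0.083), close to the cup axis. The tool force was near zero after release, and the box, cup and canister were within a few mm of their first readings.
- **Small disagreements:**
  - The arm gave way under load by 1–3 mm and I corrected it as I went.
  - During the press the spindle sagged up to 2.6 mm below the axis, within the cup's clearance.
  - The readings for the two tips in the last picture were mixed with look-alikes. I relied on the picture and the spindle position instead.

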